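Lay the night tray to its drawn outlines

ROBOT

A 7-joint arm with a two-finger parallel gripper is mounted at the origin on the work surface. World frame = base frame: x ahead of the robot, y to its left, z up, the work surface at z = 0. Lengths are in m, angles in rad, forces in N, time in s.
With the tool pointing down it reaches from about 0.4 to 0.85 m from the base axis. Payload 6.9 kg.
Tool frame: the origin (TCP) lies at the very end of the fingers, on their centre line; the grasp point (between the pads) lies 19 mm behind it (manip.grip_depth is the z of the grasp point in the tool frame, in m); z points along the fingers, y is the line along which they close (so a half turn about z gives the same grasp; the last joint's range is limited). The gripper opens to 85 mm and grips with 20 to 120 N. Pads are 22 mm wide; open, the fingers measure 114 mm over their backs; the gripper's body (76 mm by 85 mm) begins 54 mm behind the grasp point. The pads swing forward as they close: fully open they stand 13 mm farther back than shut.
Start: joints at [1.23, 0.507, -0.238, 1.5, 0.126, 1.149, -0.155], TCP at [0.269, -0.564, 0.231] pointing down, gripper open.
Joint ranges: [-3.08, 3.08], [-0.24, 2.05], [-1.43, 1.35], [0, 2.5], [-1.52, 4.66], [0.17, 1.96], [-2.89, 2.89]. Speed limits (rad/s): [2.39, 2.39, 3.14, 3.14, 3.14, 3.14, 3.14].

INTERFACE

Orientations are given as a unit quaternion [x, y, z, w].
In Python, from workcell import manip, optics gives the robot as it stands. The module is installed in compiled form; this text tells all that it offers.
- The arm moves only by the shell command python3 -m inch 'ROWS' [OPENING] [FORCE]. ROWS is JSON, a list of rows, each an object with "translation": the shift along the world's x, y, z in mm, a list of three; "rot": the turn, a rotation vector about the world's x, y, z in rad, a list of three. In form: [{"translation": [x, y, z], "rot": [rx, ry, rz]}, ...]. A call has 1 to 5 rows; each row shifts and turns the commanded pose from where the row before left it; what a row does not reach is not made up. A row lasts 1/12 s, in which the tool goes at most 41.7 mm and 7.16 degrees, less where a joint would pass 70% of its speed; a pose out of reach is approached as far as the arm can. A call with a gripper value outside its range is refused whole. OPENING is the finger opening in mm, from 0 to 85.4, set as the call begins (- or left out, the last holds). The fingers move at their own pace and stop on an object; FORCE is the grip in N (left out, the last holds). Time passes only in rows, so rows that do not move let the fingers close. It gives the time, the measured TCP pose, the force, the opening and the grip force at its end, in the units of the state.
- manip.read_state(): the state, without advancing time (a new reading comes with each control period).
- optics.get_image(name): name is "scene" or "top" or "wrist"; returns a dict with "color" (420x560x3 uint8, red, green, blue), "fx", "fy", "cx", "cy" (pixels), "eye" and "orientation" of the camera in the world. Camera axes: x right, y down, z forward; pixel columns grow to the right and rows downward; lengths in m; the calibration is good to about 2 mm. The wrist camera is an equidistant fisheye: a pixel r from the principal point sees the ray r / f radians off the axis. A picture is of the moment at which its call begins. There is no depth.
- manip.sign_off(): hands the job in; it is judged then, once.
The state is a dict: "clock": time; "joint_positions": joint angles; "dq": joint speeds; "joint_torque": joint torques, N m; "tcp_pos": TCP position; "eef_rot": TCP orientation; "force": force on the tool from outside, world axes, zero at the start; "torque": the same for the moment, N m; "grip_width": opening from 0.0 (shut) to 1.0 (fully open); "finger_force": force on a finger pad.
Only numpy, scipy, OpenCV 4.12 (cv2) and the standard library are available. Lean on these libraries where they do the work, as an engineer would, in place of code of your own. Each camera call takes 0.05 s, during which the arm holds its last target. There are 200 camera calls.

TASK

Lay the white tray for the night as its drawn outlines show: stand the small steel glass upright, mouth up, inside the circle, and set the oblong wooden box, lid up, inside the rectangle and lined up with it. Put them down gently rather than dropping them. The bigger steel glass and the low square wooden box are not the ones meant.

Things in the scene. Friction and masses are not known exactly. Their poses are not given: they have to be found in the camera images.
- glass_mid (a point): Centre of the small steel glass, half-way up its axis (37 mm above its foot). A loose, open, thin-walled plain steel tumbler standing mouth up, 74 mm tall, 60 mm across at the rim and 54 mm at the foot, about 0.09 kg. z points up along its axis to the mouth. A like but bigger steel glass, 90 mm tall and 78 mm across, stands near: not wanted.
- box_mid (a point): Centre of the loose oblong wooden box, half-way up (27.5 mm above its underside): 90 mm long (its x), 55 mm wide (its y), 55 mm high (z up), about 0.15 kg, solid shut with a dark lid seam and a small brass clasp on one long side. Either end may point either way. A low square wooden box, 80 x 80 x 40 mm, stands near: not wanted.
- glass_spot (a point): Centre of the circle drawn in dark ink on the floor of the white melamine tray, at the height of the tray floor. The circle is 79 mm across inside the line. The tray is fixed, 280 mm long (x) and 190 mm wide (y), its floor 6 mm above the table, with a rim 6 mm thick that rises 8 mm above the floor. Axes are the tray's: x along its length, z up; the circle lies 65 mm from the tray's centre towards +x and 130 mm from the rectangle's centre. The tray may lie at any yaw.
- box_spot (a point): Centre of the rectangle drawn in dark ink on the same tray floor, at the height of the tray floor, 65 mm from the tray's centre towards the tray's -x. The rectangle is 106 x 71 mm inside the line, its long side along the tray's length (x); z up. The box may lie in it either way round.

How it is judged:
By the outcome, as a careful person would: the job done as asked, in the order asked, and still so for the second after the job is handed in, with the robot touching nothing.
It also fails if it takes over 64 s, if anything falls off the work surface, if the arm or the gripper's body presses on something with over 40 N, if the wrist force passes 120 N, or if a joint passes its speed limit or range.

## Working session

There is one attempt and no reset: what is moved stays moved. The work goes in short steps, Python scripts to look and compute and a shell command to move; the robot and the scene stay as the last step left them, time stands still between calls to the robot, and variables do not carry over. Pictures are saved under pics/ and viewed, at most 10 in all, crops included, and the job is handed in when it is done.

```bash
mkdir -p pics
cat > h.py <<'E'
import numpy as np, cv2
from scipy.spatial.transform import Rotation as R
from workcell import manip, optics
def grab(n,f):
    im=optics.get_image(n); cv2.imwrite('pics/'+f,cv2.cvtColor(im['color'],cv2.COLOR_RGB2BGR))
    np.save('pics/'+f+'.npy',{k:v for k,v in im.items()},allow_pickle=True); return im
def load(f): return np.load('pics/'+f+'.npy',allow_pickle=True).item()
def pt(im,u,v,z,fish=False):
    x=(u-im['cx'])/im['fx']; y=(v-im['cy'])/im['fy']
    if fish:
        r=np.hypot(x,y); d=np.array([x/r*np.sin(r),y/r*np.sin(r),np.cos(r)]) if r>0 else np.array([0,0,1.])
    else: d=np.array([x,y,1.])
    o=np.array(im['orientation']); M=R.from_quat(o).as_matrix() if o.size==4 else o.reshape(3,3)
    d=M@d; e=np.array(im['eye']); return e+d*(z-e[2])/d[2]
E
python3 - <<'E'
from h import *
for n in('top','scene'):
    im=grab(n,n+'0.png'); print(n,im['eye'],im['orientation'],im['fx'])
a=cv2.imread('pics/top0.png')
cv2.imwrite('pics/top0b.png',cv2.resize(a,(800,600),interpolation=cv2.INTER_CUBIC))
s=manip.read_state(); print(s,manip.grip_depth)
E
```

```text
top [ 0.48226106 -0.04767006  1.00061513] [ 0.71612568 -0.69713973  0.00396905 -0.03382983] 476.5881905259405
scene [ 1.11662321 -0.19112217  0.68237756] [ 0.74301855  0.56000207 -0.2160183  -0.29606961] 390.556990507194
{'clock': 0.1, 'joint_positions': array([ 1.23050171,  0.50827645, -0.23749581,  1.50101266,  0.12567555,
        1.1488917 , -0.1547752 ]), 'dq': array([-6.86044856e-04, -2.64863807e-03,  9.48595769e-05, -2.37824927e-03,
       -1.20354450e-03,  4.41330822e-04, -1.32275860e-03]), 'joint_torque': array([-6.32666401e-03, -6.21832037e+01, -2.19511271e+00, -2.50203234e+01,
        1.25592446e-02,  7.79295311e-03,  6.07755783e-05]), 'tcp_pos': array([ 0.26921921, -0.56355837,  0.23050824]), 'eef_rot': array([ 9.75261537e-01,  2.21052688e-01, -1.86474329e-04, -7.80655325e-04]), 'force': array([-0.22122998,  0.03924099, -0.04118609]), 'torque': array([-0.03456621, -0.00423783,  0.01907965]), 'finger_force': 0.0, 'grip_width': 0.9981627969534361} -0.0187
```

View pics/top0b.png

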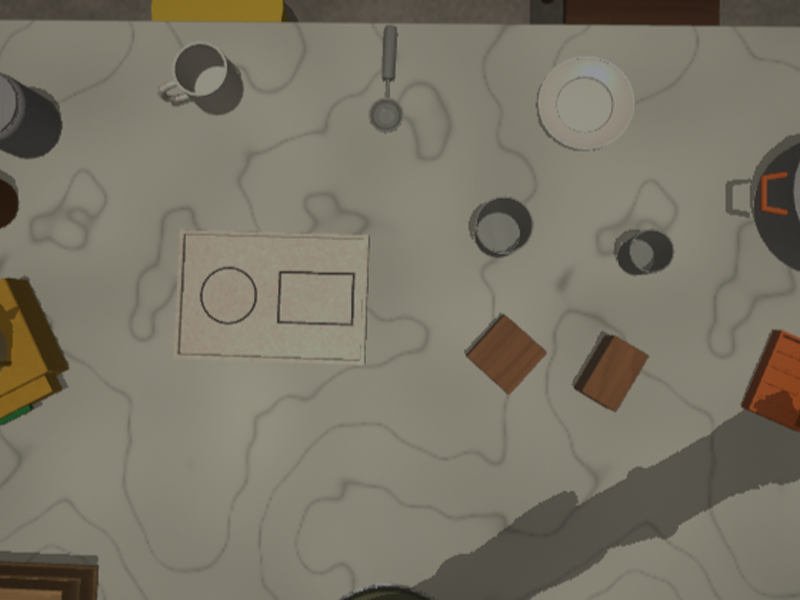

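View pics/scene0.png

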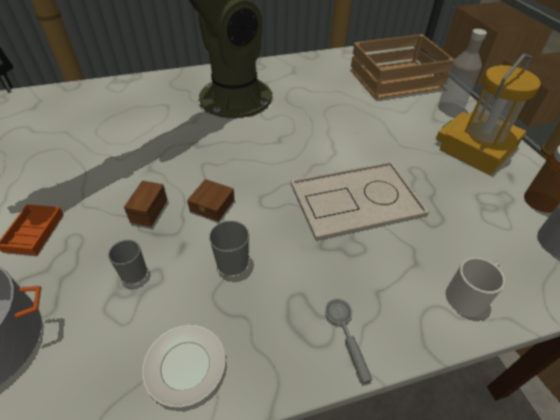

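The top view shows the tray with its circle at (228,295) and rectangle at (316,298). The small glass is at (645,252) and the oblong box at (612,372), both on the 800x600 scale. I'll crop in for exact corners and rim.

Run:
```python
from h import *
a=cv2.imread('pics/top0.png')
c=a[150:300,400:490]; c=cv2.resize(c,None,fx=4,fy=4,interpolation=cv2.INTER_CUBIC)
d=a[155:260,120:265]; d=cv2.resize(d,None,fx=3,fy=3,interpolation=cv2.INTER_CUBIC)
o=np.zeros((600,800,3),np.uint8); o[:600,:360]=c; o[:315,362:797]=d
cv2.imwrite('pics/crop0.png',cv2.convertScaleAbs(o,alpha=1.5))
im=load('top0.png')
# ink outlines
g=cv2.cvtColor(a,cv2.COLOR_BGR2GRAY)
m=np.zeros_like(g); m[172:245,132:252]=(g[172:245,132:252]<85)*255
n,l,st,ce=cv2.connectedComponentsWithStats(m)
for i in range(1,n):
    if st[i][4]>40:
        p=np.argwhere(l==i)[:,::-1].astype(np.float32)
        w=np.array([pt(im,u,v,.006)[:2] for u,v in p],np.float32)*1000
        print(st[i],cv2.minAreaRect(w),cv2.boxPoints(cv2.minAreaRect(w)).round(1).tolist(),cv2.minEnclosingCircle(w))
```

```text
[140 187  24  39  65] ((533.6266479492188, 273.983154296875), (40.39988327026367, 82.84906005859375), 80.3650894165039) [[489.3999938964844, 261.0], [571.0999755859375, 247.10000610351562], [577.7999877929688, 287.0], [496.20001220703125, 300.79998779296875]] ((530.5964965820312, 256.1343688964844), 41.47761535644531)
[163 188  17  38  66] ((529.70458984375, 227.0872802734375), (32.383384704589844, 78.46078491210938), 89.24846649169922) [[490.29998779296875, 211.39999389648438], [568.7000122070312, 210.39999389648438], [569.0999755859375, 242.8000030517578], [490.70001220703125, 243.8000030517578]] ((529.880859375, 241.66246032714844), 39.248836517333984)
[194 190  54  38 179] ((529.5303344726562, 122.4044418334961), (112.74137878417969, 75.77684783935547), 89.48690032958984) [[491.1000061035156, 66.4000015258789], [566.9000244140625, 65.69999694824219], [567.9000244140625, 178.39999389648438], [492.1000061035156, 179.10000610351562]] ((528.8973999023438, 122.51736450195312), 66.25337219238281)
```

View pics/crop0.png

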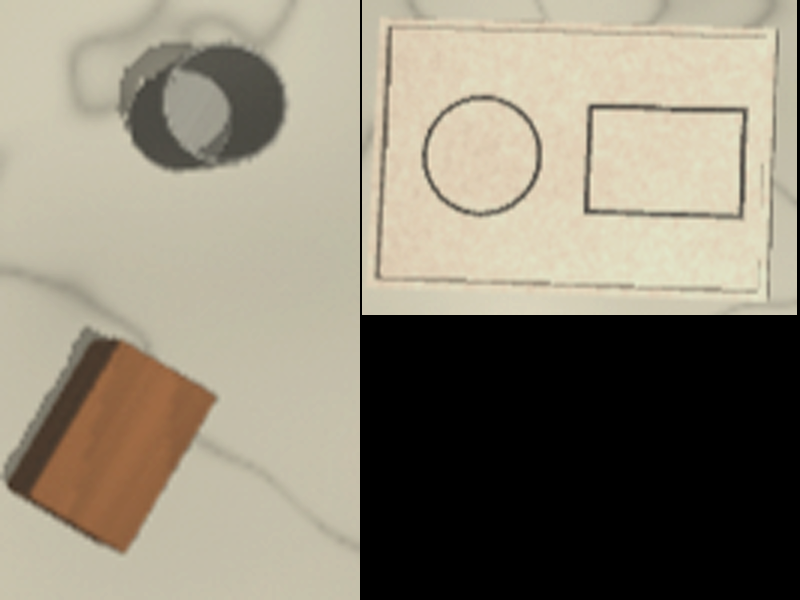

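The crop shows the rim of the small glass centred near (226,102), the box top corners at (119,340), (217,397), (124,552) and (30,492), and clear ink outlines.

Run:
```python
from h import *
im=load('top0.png')
f=lambda x,y,z:pt(im,400+(x+.5)/4-.5,150+(y+.5)/4-.5,z)[:2]*1000
print('rim',f(226,102,.074), 'foot', f(197,113,.0))
b=np.array([f(*p,.055) for p in((119,340),(217,397),(124,552),(30,492))],np.float32)
print('box',b.mean(0),[np.linalg.norm(b[i]-b[(i+1)%4]) for i in range(4)])
v=b[0]-b[3]+b[1]-b[2]; print('long dir deg',np.degrees(np.arctan2(v[1],v[0])), b.tolist())
f=lambda x,y:pt(im,120+(x-362+.5)/3-.5,155+(y+.5)/3-.5,.006)[:2]*1000
r=np.array([f(*p) for p in((588.5,106),(745.5,109.5),(742,215.5),(586,212))])
c=f(482.5,155.5); print('rect',r.mean(0),'circ',c)
d=c-r.mean(0);print('d',np.linalg.norm(d),np.degrees(np.arctan2(d[1],d[0])));e=r[0]-r[1]+r[3]-r[2];print(np.degrees(np.arctan2(e[1],e[0])))
s=manip.read_state(); M=R.from_quat(s['eef_rot']).as_matrix(); print(M.round(3))
print('tool y deg',np.degrees(np.arctan2(M[1,1],M[0,1])))
w=optics.get_image('wrist'); print(w['eye'],w['fx'],s['tcp_pos']);
```

```text
rim [ 601.65543036 -342.97931651] foot [ 605.09707897 -351.74328793]
box [ 434.70544 -300.67645] [np.float32(54.36004), np.float32(88.191315), np.float32(53.338715), np.float32(86.25315)]
long dir deg -29.54002 [[485.8554992675781, -298.4229736328125], [459.43841552734375, -345.9324645996094], [382.96881103515625, -301.9994812011719], [410.5591125488281, -256.35089111328125]]
rect [529.29221821 122.45732842] circ [529.56856763 252.18481633]
d 129.7277822569776 89.87794698375005
90.20547820982105
[[ 0.902  0.431 -0.001]
 [ 0.431 -0.902  0.001]
 [-0.    -0.002 -1.   ]]
tool y deg -64.45825258697216
[ 0.33458272 -0.5328941   0.37192019] 325.19226210127806 [ 0.26921921 -0.56355837  0.23050824]
```

```bash
python3 -m inch '[{"translation":[33,22,0],"rot":[0,0,0]},{"translation":[33,22,0],"rot":[0,0,0]},{"translation":[33,22,0],"rot":[0,0,0]},{"translation":[33,22,0],"rot":[0,0,0]},{"translation":[33,22,0],"rot":[0,0,0]}]' 85 40
python3 -m inch '[{"translation":[33,22,0],"rot":[0,0,0]},{"translation":[33,22,0],"rot":[0,0,0]},{"translation":[33,22,0],"rot":[0,0,0]},{"translation":[33,22,-20],"rot":[0,0,0]},{"translation":[0,0,0],"rot":[0,0,0]}]' 85 40
python3 - <<'E'
from h import *
im=load('top0.png')
for u,v in((545,352),(508,394),(466,353),(503,315)): print('sq',pt(im,u*.7,v*.7,.04)[:2]*1000)
w=grab('wrist','w1.png'); s=manip.read_state(); print(s['clock'],s['tcp_pos'],s['eef_rot'],w['eye'])
E
```

```text
clock: 0.57
tcp_pos: [0.4356, -0.4527, 0.2311]
eef_rot: [0.975, 0.221, -0.0, -0.0]
force: [0.9, -0.8, -0.0]
grip_width: 0.992
finger_force: 0.0
clock: 0.98
tcp_pos: [0.5708, -0.3579, 0.2091]
eef_rot: [0.974, 0.227, 0.001, -0.004]
force: [-1.2, 1.8, -1.0]
grip_width: 0.993
finger_force: 0.0
sq [ 459.81657301 -208.37630408]
sq [ 399.94235996 -158.18632231]
sq [455.2134678  -98.52186968]
sq [ 509.87892305 -149.05046536]
1.0333 [ 0.56760536 -0.36151024  0.20988221] [ 9.74333183e-01  2.25095753e-01 -1.12008103e-04 -2.59581040e-03] [ 0.63551233 -0.32741439  0.35080561]
```

View pics/w1.png

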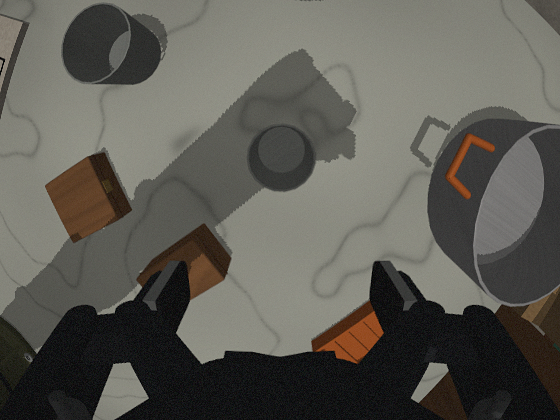

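The wrist view shows the small glass with its rim centred at about (281,158), in front of the fingers and a little to the right of centre. The box is partly behind the left finger.

Run:
```python
from h import *
w=load('w1.png')
for p in((281,158),(248,158),(315,158),(282,125),(282,190)): print(pt(w,*p,.074,True)*1000)
s=manip.read_state(); print(s['tcp_pos'],s['clock'],s['eef_rot'])
```

```text
[ 601.99356732 -343.50989587   74.        ]
[ 589.59314303 -318.03807423   74.        ]
[ 615.04650294 -369.61437023   74.        ]
[ 627.76073659 -331.75718317   74.        ]
[ 577.0926777  -356.75982901   74.        ]
[ 0.56760536 -0.36151024  0.20988221] 1.0333 [ 9.74333183e-01  2.25095753e-01 -1.12008103e-04 -2.59581040e-03]
```

```bash
python3 -m inch '[{"translation":[17,9,0],"rot":[0,0,0]},{"translation":[17,9,0],"rot":[0,0,0]},{"translation":[0,0,-30],"rot":[0,0,0]},{"translation":[0,0,-30],"rot":[0,0,0]},{"translation":[0,0,0],"rot":[0,0,0]}]' 85 40
```

```text
clock: 1.45
tcp_pos: [0.5947, -0.3486, 0.1464]
eef_rot: [0.975, 0.221, -0.004, -0.003]
force: [-1.6, 0.0, -0.9]
grip_width: 0.996
finger_force: 0.0
```

```bash
python3 -m inch '[{"translation":[7,5,0],"rot":[0,0,0]},{"translation":[0,0,0],"rot":[0,0,0]},{"translation":[0,0,0],"rot":[0,0,0]}]'
```

```text
clock: 1.7
tcp_pos: [0.6069, -0.3443, 0.1548]
eef_rot: [0.975, 0.221, 0.001, 0.001]
force: [0.3, -0.5, -0.1]
grip_width: 0.992
finger_force: 0.0
```

```bash
python3 -m inch '[{"translation":[-5,0,-20],"rot":[0,0,0]},{"translation":[0,0,-20],"rot":[0,0,0]},{"translation":[0,0,-20],"rot":[0,0,0]},{"translation":[0,0,0],"rot":[0,0,0]},{"translation":[0,0,0],"rot":[0,0,0]}]'
```

```text
clock: 2.12
tcp_pos: [0.6004, -0.3445, 0.0933]
eef_rot: [0.975, 0.221, -0.0, 0.0]
force: [-0.3, -0.4, 0.4]
grip_width: 0.994
finger_force: 0.0
```

```bash
python3 -m inch '[{"translation":[1,1,-18],"rot":[0,0,0]},{"translation":[0,0,-18],"rot":[0,0,0]},{"translation":[0,0,-18],"rot":[0,0,0]},{"translation":[0,0,-14],"rot":[0,0,0]},{"translation":[0,0,0],"rot":[0,0,0]}]'
python3 -m inch '[{"translation":[0,0,0],"rot":[0,0,0]},{"translation":[0,0,0],"rot":[0,0,0]},{"translation":[0,0,0],"rot":[0,0,0]},{"translation":[0,0,0],"rot":[0,0,0]},{"translation":[0,0,0],"rot":[0,0,0]}]' 45 25
```

```text
clock: 2.53
tcp_pos: [0.601, -0.3432, 0.0239]
eef_rot: [0.975, 0.221, -0.001, -0.0]
force: [0.3, -0.6, -1.4]
grip_width: 0.99
finger_force: 0.0
clock: 2.95
tcp_pos: [0.6027, -0.3438, 0.027]
eef_rot: [0.975, 0.221, 0.001, 0.001]
force: [-1.3, 1.3, 6.7]
grip_width: 0.675
finger_force: 26.1
```

```bash
python3 -m inch '[{"translation":[0,0,0],"rot":[0,0,0]},{"translation":[0,0,10],"rot":[0,0,0]},{"translation":[0,0,25],"rot":[0,0,0]},{"translation":[0,0,30],"rot":[0,0,0]},{"translation":[0,0,30],"rot":[0,0,0]}]'
python3 -m inch '[{"translation":[0,0,30],"rot":[0,0,0]},{"translation":[0,0,25],"rot":[0,0,0]},{"translation":[-3,10,0],"rot":[0,0,0]},{"translation":[-3,20,0],"rot":[0,0,0]},{"translation":[-4,30,0],"rot":[0,0,0]}]'
```

```text
clock: 3.37
tcp_pos: [0.6011, -0.3432, 0.1213]
eef_rot: [0.975, 0.221, -0.0, -0.0]
force: [1.1, 0.1, -0.5]
grip_width: 0.677
finger_force: 27.1
clock: 3.78
tcp_pos: [0.5906, -0.2859, 0.1756]
eef_rot: [0.976, 0.219, 0.0, 0.001]
force: [0.4, 0.3, -0.9]
grip_width: 0.672
finger_force: 27.1
```

```bash
python3 -m inch '[{"translation":[-4,35,0],"rot":[0,0,0]},{"translation":[-4,35,0],"rot":[0,0,0]},{"translation":[-4,35,0],"rot":[0,0,0]},{"translation":[-4,35,0],"rot":[0,0,0]},{"translation":[-4,35,0],"rot":[0,0,0]}]'
python3 -m inch '[{"translation":[-4,35,0],"rot":[0,0,0]},{"translation":[-4,35,0],"rot":[0,0,0]},{"translation":[-4,35,0],"rot":[0,0,0]},{"translation":[-4,35,0],"rot":[0,0,0]},{"translation":[-4,35,0],"rot":[0,0,0]}]'
python3 -m inch '[{"translation":[-4,35,0],"rot":[0,0,0]},{"translation":[-4,35,0],"rot":[0,0,0]},{"translation":[-4,35,0],"rot":[0,0,0]},{"translation":[-3,25,0],"rot":[0,0,0]},{"translation":[-3,15,0],"rot":[0,0,0]}]'
python3 -m inch '[{"translation":[0,0,0],"rot":[0,0,0]},{"translation":[0,0,0],"rot":[0,0,0]},{"translation":[0,0,0],"rot":[0,0,0]}]'
```

```text
clock: 4.2
tcp_pos: [0.5708, -0.1066, 0.1753]
eef_rot: [0.975, 0.221, 0.0, 0.0]
force: [1.0, -0.3, -0.9]
grip_width: 0.673
finger_force: 27.1
clock: 4.62
tcp_pos: [0.5508, 0.0684, 0.1754]
eef_rot: [0.975, 0.221, 0.0, 0.0]
force: [0.3, -0.4, -0.5]
grip_width: 0.679
finger_force: 27.1
clock: 5.03
tcp_pos: [0.5322, 0.2162, 0.1753]
eef_rot: [0.975, 0.223, 0.001, -0.001]
force: [-0.1, 0.8, 0.4]
grip_width: 0.669
finger_force: 27.1
clock: 5.28
tcp_pos: [0.5336, 0.2105, 0.1748]
eef_rot: [0.975, 0.221, 0.0, 0.001]
force: [0.4, -1.4, 0.4]
grip_width: 0.676
finger_force: 27.1
```

```bash
python3 -m inch '[{"translation":[-2,22,0],"rot":[0,0,0]},{"translation":[-2,20,0],"rot":[0,0,0]},{"translation":[0,0,-25],"rot":[0,0,0]},{"translation":[0,0,-30],"rot":[0,0,0]},{"translation":[0,0,-30],"rot":[0,0,0]}]'
python3 -m inch '[{"translation":[0,0,-25],"rot":[0,0,0]},{"translation":[0,0,-10],"rot":[0,0,0]},{"translation":[0,0,0],"rot":[0,0,0]},{"translation":[0,0,0],"rot":[0,0,0]}]'
python3 - <<'E'
from h import *
grab('wrist','w2.png')
im=grab('top','t2.png')
a=cv2.imread('pics/w2.png'); b=cv2.imread('pics/t2.png')
o=np.zeros((420,800,3),np.uint8); o[:300,:400]=cv2.resize(a,(400,300),interpolation=cv2.INTER_AREA)
o[:420,400:]=cv2.resize(b[155:260,120:220],(400,420),interpolation=cv2.INTER_CUBIC)
cv2.imwrite('pics/c2.png',o); print(manip.read_state()['tcp_pos'])
E
```

```text
clock: 5.7
tcp_pos: [0.5306, 0.2524, 0.0895]
eef_rot: [0.975, 0.22, 0.001, 0.0]
force: [0.8, -0.4, -1.1]
grip_width: 0.677
finger_force: 27.1
clock: 6.03
tcp_pos: [0.53, 0.2529, 0.055]
eef_rot: [0.975, 0.22, -0.0, 0.0]
force: [0.5, 0.5, -0.9]
grip_width: 0.674
finger_force: 27.1
[0.53066041 0.25385762 0.0562282 ]
```

View pics/c2.png

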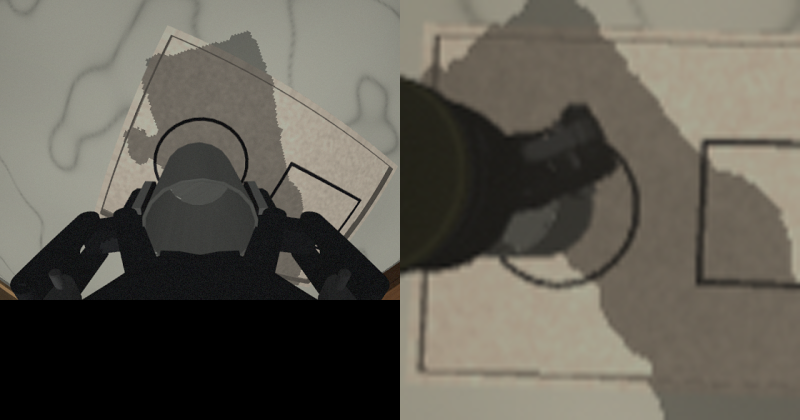

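The glass is held upright between the pads, and its TCP reading puts it over the circle centre. I'll lower it the last part slowly.

```bash
python3 -m inch '[{"translation":[0,-1,-8],"rot":[0,0,0]},{"translation":[0,0,-6],"rot":[0,0,0]},{"translation":[0,0,-4],"rot":[0,0,0]},{"translation":[0,0,0],"rot":[0,0,0]},{"translation":[0,0,0],"rot":[0,0,0]}]'
python3 -m inch '[{"translation":[0,0,-2],"rot":[0,0,0]},{"translation":[0,0,0],"rot":[0,0,0]},{"translation":[0,0,0],"rot":[0,0,0]}]'
```

```text
clock: 6.55
tcp_pos: [0.5292, 0.2527, 0.0362]
eef_rot: [0.975, 0.221, -0.0, 0.0]
force: [-0.1, -0.0, -1.3]
grip_width: 0.675
finger_force: 27.2
clock: 6.8
tcp_pos: [0.5294, 0.2528, 0.0345]
eef_rot: [0.975, 0.221, 0.0, -0.0]
force: [0.2, -0.2, -0.5]
grip_width: 0.674
finger_force: 27.2
```

```bash
python3 -m inch '[{"translation":[0,0,-1],"rot":[0,0,0]},{"translation":[0,0,0],"rot":[0,0,0]},{"translation":[0,0,0],"rot":[0,0,0]}]'
python3 -m inch '[{"translation":[0,0,-1],"rot":[0,0,0]},{"translation":[0,0,0],"rot":[0,0,0]},{"translation":[0,0,0],"rot":[0,0,0]}]'
```

```text
clock: 7.05
tcp_pos: [0.5294, 0.2527, 0.0335]
eef_rot: [0.975, 0.221, 0.0, -0.0]
force: [0.8, -0.4, -0.1]
grip_width: 0.677
finger_force: 27.2
clock: 7.3
tcp_pos: [0.5297, 0.253, 0.0331]
eef_rot: [0.975, 0.221, 0.0, -0.0]
force: [-0.8, 0.3, 5.8]
grip_width: 0.676
finger_force: 27.1
```

Contact at 5.8 N. I'll release and rise.

```bash
python3 -m inch '[{"translation":[0,0,0],"rot":[0,0,0]},{"translation":[0,0,0],"rot":[0,0,0]},{"translation":[0,0,0],"rot":[0,0,0]},{"translation":[0,0,0],"rot":[0,0,0]},{"translation":[0,0,0],"rot":[0,0,0]}]' 70
python3 -m inch '[{"translation":[0,0,0],"rot":[0,0,0]},{"translation":[0,0,0],"rot":[0,0,0]},{"translation":[0,0,10],"rot":[0,0,0]},{"translation":[0,0,20],"rot":[0,0,0]},{"translation":[0,0,25],"rot":[0,0,0]}]' 85
python3 -m inch '[{"translation":[0,0,30],"rot":[0,0,0]},{"translation":[0,0,30],"rot":[0,0,0]},{"translation":[0,0,30],"rot":[0,0,0]},{"translation":[0,0,20],"rot":[0,0,0]},{"translation":[0,-20,0],"rot":[0,0,0]}]'
```

```text
clock: 7.72
tcp_pos: [0.5293, 0.2526, 0.0323]
eef_rot: [0.975, 0.221, -0.0, 0.0]
force: [-0.5, -0.4, -0.5]
grip_width: 0.824
finger_force: 0.0
clock: 8.13
tcp_pos: [0.5284, 0.2523, 0.0874]
eef_rot: [0.975, 0.221, -0.002, 0.0]
force: [0.1, 0.5, 0.0]
grip_width: 0.997
finger_force: 0.0
clock: 8.55
tcp_pos: [0.5305, 0.2383, 0.2034]
eef_rot: [0.975, 0.224, 0.004, -0.003]
force: [1.3, 0.6, -0.0]
grip_width: 0.996
finger_force: 0.0
```

```bash
R='{"translation":[-2,-31,0],"rot":[0,0,0.12]}'; 
python3 -m inch '[{"translation":[-2,-31,0],"rot":[0,0,0.12]},{"translation":[-2,-31,0],"rot":[0,0,0.12]},{"translation":[-2,-31,0],"rot":[0,0,0.12]},{"translation":[-2,-31,0],"rot":[0,0,0.12]},{"translation":[-2,-31,0],"rot":[0,0,0.12]}]'
python3 -m inch '[{"translation":[-2,-31,0],"rot":[0,0,0.12]},{"translation":[-2,-31,0],"rot":[0,0,0.12]},{"translation":[-2,-31,0],"rot":[0,0,0.12]},{"translation":[-2,-31,0],"rot":[0,0,0.12]},{"translation":[-2,-31,0],"rot":[0,0,0.12]}]'
python3 -m inch '[{"translation":[-2,-31,0],"rot":[0,0,0.12]},{"translation":[-2,-31,0],"rot":[0,0,0.12]},{"translation":[-3,-31,0],"rot":[0,0,0.12]},{"translation":[-3,-31,0],"rot":[0,0,0.12]},{"translation":[-3,-31,0],"rot":[0,0,0.12]}]'
python3 -m inch '[{"translation":[-3,-31,0],"rot":[0,0,0.12]},{"translation":[-3,-31,0],"rot":[0,0,0.12]},{"translation":[-3,-20,0],"rot":[0,0,0.12]},{"translation":[0,0,0],"rot":[0,0,0]},{"translation":[0,0,0],"rot":[0,0,0]}]'
python3 - <<'E'
from h import *
w=grab('wrist','w3.png'); grab('top','t3.png'); s=manip.read_state(); print(s['tcp_pos'],s['eef_rot'],s['joint_positions'])
a=cv2.imread('pics/w3.png')
cv2.imwrite('pics/w3b.png',cv2.convertScaleAbs(cv2.resize(a,(800,600),interpolation=cv2.INTER_CUBIC),alpha=1.5))
E
```

```text
clock: 8.97
tcp_pos: [0.519, 0.0763, 0.1984]
eef_rot: [0.865, 0.502, 0.0, 0.0]
force: [-0.0, 0.4, -0.0]
grip_width: 0.995
finger_force: 0.0
clock: 9.38
tcp_pos: [0.509, -0.0788, 0.1984]
eef_rot: [0.678, 0.735, -0.0, 0.0]
force: [0.8, -0.1, 0.3]
grip_width: 0.99
finger_force: 0.0
clock: 9.8
tcp_pos: [0.4959, -0.2339, 0.1984]
eef_rot: [0.43, 0.903, -0.0, 0.0]
force: [0.1, -0.5, 0.8]
grip_width: 0.994
finger_force: 0.0
clock: 10.22
tcp_pos: [0.4866, -0.3156, 0.1976]
eef_rot: [0.267, 0.964, 0.0, -0.0]
force: [-0.1, -0.1, -0.3]
grip_width: 0.996
finger_force: 0.0
[ 0.4875853  -0.31316748  0.19802327] [2.65132878e-01 9.64211853e-01 2.16468969e-04 1.08934110e-04] [ 1.03370693  0.5578447  -0.81619184  1.66978694  0.44469627  1.10968585
  1.12487171]
```

View pics/w3b.png

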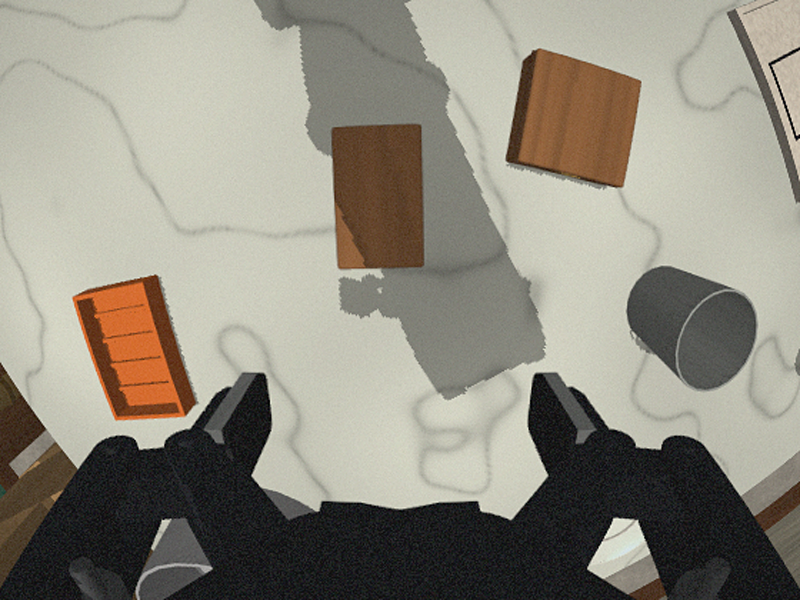

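The box is ahead of the fingers with nothing obstructing it. Its top corners are at about (332,127), (421,124), (424,267) and (338,269).

Run:
```python
from h import *
w=load('w3.png')
b=np.array([pt(w,(x+.5)*.7-.5,(y+.5)*.7-.5,.055,True)[:2]*1000 for x,y in((332,127),(421,124),(424,267),(338,269))])
print(b.mean(0),b.tolist(),[np.linalg.norm(b[i]-b[(i+1)%4]) for i in range(4)])
v=b[0]-b[3]+b[1]-b[2]; print('long',np.degrees(np.arctan2(v[1],v[0])))
s=manip.read_state(); M=R.from_quat(s['eef_rot']).as_matrix()
print('tool x,y',np.degrees(np.arctan2(M[1,0],M[0,0])),np.degrees(np.arctan2(M[1,1],M[0,1])),s['tcp_pos']*1000)
# check glass
im=load('t3.png'); a=cv2.imread('pics/t3.png')
cv2.imwrite('pics/c3.png',cv2.resize(a[155:260,120:265],None,fx=4,fy=4,interpolation=cv2.INTER_CUBIC))
```

```text
[ 435.29218253 -300.77066077] [[383.43213896196767, -302.23360528176306], [409.9948085597364, -255.61022085932723], [487.2867657175639, -299.07537244560706], [460.455016884075, -346.16344449031345]] [np.float64(53.65925261464661), np.float64(88.67505874655924), np.float64(54.196210885548936), np.float64(88.66991877910424)]
long 150.47529510450417
tool x,y 149.25030064332375 59.25030323768866 [ 487.58529518 -313.16748336  198.02327243]
```

View pics/c3.png

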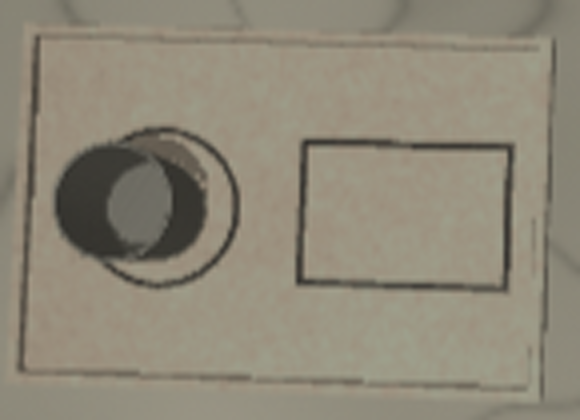

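The glass stands inside the circle. Next I'll move over the box, trim the yaw by 1.2° and descend.

```bash
python3 -m inch '[{"translation":[-26,6,0],"rot":[0,0,0.01]},{"translation":[-26,6,-20],"rot":[0,0,0.011]},{"translation":[0,0,-30],"rot":[0,0,0]},{"translation":[0,0,-30],"rot":[0,0,0]},{"translation":[0,0,-20],"rot":[0,0,0]}]'
python3 -m inch '[{"translation":[0,0,0],"rot":[0,0,0]},{"translation":[0,0,0],"rot":[0,0,0]},{"translation":[0,0,0],"rot":[0,0,0]}]'
```

```text
clock: 10.73
tcp_pos: [0.4347, -0.3007, 0.0964]
eef_rot: [0.254, 0.967, -0.0, -0.0]
force: [0.1, -0.7, 0.1]
grip_width: 0.998
finger_force: 0.0
clock: 10.98
tcp_pos: [0.4367, -0.3016, 0.099]
eef_rot: [0.254, 0.967, -0.0, 0.001]
force: [1.2, 0.1, 0.9]
grip_width: 0.995
finger_force: 0.0
```

```bash
python3 -m inch '[{"translation":[-1,1,-22],"rot":[0,0,0]},{"translation":[0,0,-24],"rot":[0,0,0]},{"translation":[0,0,-22],"rot":[0,0,0]},{"translation":[0,0,-12],"rot":[0,0,0]},{"translation":[0,0,0],"rot":[0,0,0]}]'
python3 -m inch '[{"translation":[0,0,0],"rot":[0,0,0]},{"translation":[0,0,0],"rot":[0,0,0]},{"translation":[0,0,0],"rot":[0,0,0]},{"translation":[0,0,0],"rot":[0,0,0]},{"translation":[0,0,0],"rot":[0,0,0]}]' 40 40
python3 -m inch '[{"translation":[0,0,0],"rot":[0,0,0]},{"translation":[0,0,0],"rot":[0,0,0]}]'
```

```text
clock: 11.4
tcp_pos: [0.4342, -0.3009, 0.0168]
eef_rot: [0.254, 0.967, 0.0, -0.001]
force: [-0.2, 1.0, -0.0]
grip_width: 1.001
finger_force: 0.0
clock: 11.82
tcp_pos: [0.4356, -0.3017, 0.0192]
eef_rot: [0.255, 0.967, -0.0, 0.001]
force: [0.2, -0.0, 7.9]
grip_width: 0.638
finger_force: 43.3
clock: 11.98
tcp_pos: [0.4355, -0.3017, 0.0191]
eef_rot: [0.255, 0.967, -0.0, 0.001]
force: [-0.1, 1.2, 7.8]
grip_width: 0.636
finger_force: 43.3
```

```bash
python3 -m inch '[{"translation":[0,0,10],"rot":[0,0,0]},{"translation":[0,0,25],"rot":[0,0,0]},{"translation":[0,0,35],"rot":[0,0,0]},{"translation":[0,0,35],"rot":[0,0,0]},{"translation":[0,0,25],"rot":[0,0,0]}]'
python3 -m inch '[{"translation":[4,17,0],"rot":[0,0,-0.04]},{"translation":[7,32,0],"rot":[0,0,-0.08]},{"translation":[7,32,0],"rot":[0,0,-0.08]},{"translation":[7,32,0],"rot":[0,0,-0.08]},{"translation":[7,32,0],"rot":[0,0,-0.08]}]'
python3 -m inch '[{"translation":[7,32,0],"rot":[0,0,-0.08]},{"translation":[7,32,0],"rot":[0,0,-0.08]},{"translation":[7,32,0],"rot":[0,0,-0.08]},{"translation":[7,32,0],"rot":[0,0,-0.08]},{"translation":[7,32,0],"rot":[0,0,-0.08]}]'
python3 -m inch '[{"translation":[7,32,0],"rot":[0,0,-0.08]},{"translation":[7,32,0],"rot":[0,0,-0.08]},{"translation":[7,32,0],"rot":[0,0,-0.08]},{"translation":[6,25,0],"rot":[0,0,-0.056]},{"translation":[0,0,0],"rot":[0,0,0]}]'
python3 -m inch '[{"translation":[0,0,0],"rot":[0,0,0]},{"translation":[0,0,0],"rot":[0,0,0]},{"translation":[0,0,0],"rot":[0,0,0]}]'
```

```text
clock: 12.4
tcp_pos: [0.435, -0.301, 0.1511]
eef_rot: [0.254, 0.967, -0.0, 0.001]
force: [1.6, -0.6, -1.2]
grip_width: 0.635
finger_force: 42.6
clock: 12.82
tcp_pos: [0.4663, -0.155, 0.1486]
eef_rot: [0.426, 0.905, 0.0, 0.0]
force: [0.6, 0.6, -1.5]
grip_width: 0.64
finger_force: 42.7
clock: 13.23
tcp_pos: [0.5013, 0.0054, 0.1485]
eef_rot: [0.597, 0.803, 0.0, 0.0]
force: [0.7, 0.8, -0.1]
grip_width: 0.638
finger_force: 42.7
clock: 13.65
tcp_pos: [0.5287, 0.1324, 0.1491]
eef_rot: [0.705, 0.709, 0.003, -0.001]
force: [-0.3, 0.9, 0.2]
grip_width: 0.641
finger_force: 42.7
clock: 13.9
tcp_pos: [0.5282, 0.1232, 0.1478]
eef_rot: [0.707, 0.707, -0.0, 0.0]
force: [-0.7, -0.5, -0.3]
grip_width: 0.642
finger_force: 42.7
```

```bash
python3 -m inch '[{"translation":[1,-1,-20],"rot":[0,0,0]},{"translation":[0,0,-30],"rot":[0,0,0]},{"translation":[0,0,-30],"rot":[0,0,0]},{"translation":[0,0,-20],"rot":[0,0,0]},{"translation":[0,0,-10],"rot":[0,0,0]}]'
python3 -m inch '[{"translation":[0,0,-4],"rot":[0,0,0]},{"translation":[0,0,-3],"rot":[0,0,0]},{"translation":[0,0,0],"rot":[0,0,0]},{"translation":[0,0,0],"rot":[0,0,0]},{"translation":[0,0,0],"rot":[0,0,0]}]'
python3 - <<'E'
from h import *
grab('top','t4.png'); a=cv2.imread('pics/t4.png')
cv2.imwrite('pics/c4.png',cv2.resize(a[155:260,120:265],None,fx=4,fy=4,interpolation=cv2.INTER_CUBIC))
E
```

```text
clock: 14.32
tcp_pos: [0.528, 0.1215, 0.0352]
eef_rot: [0.708, 0.706, -0.002, -0.001]
force: [-0.9, 0.0, -1.4]
grip_width: 0.644
finger_force: 42.7
clock: 14.73
tcp_pos: [0.5302, 0.1239, 0.0316]
eef_rot: [0.707, 0.707, 0.001, 0.001]
force: [0.4, 0.2, -0.7]
grip_width: 0.641
finger_force: 42.7
```

View pics/c4.png

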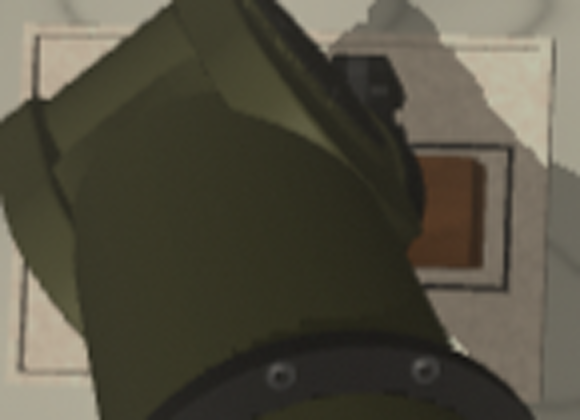

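The free end of the box shows gaps of about 5 mm above, 10 mm below and 12 mm on the right. I'll shift it (-2,-4) mm and lower.

```bash
python3 -m inch '[{"translation":[-2,-4,-2],"rot":[0,0,0]},{"translation":[0,0,-2],"rot":[0,0,0]},{"translation":[0,0,0],"rot":[0,0,0]},{"translation":[0,0,0],"rot":[0,0,0]}]'
python3 -m inch '[{"translation":[0,0,-1],"rot":[0,0,0]},{"translation":[0,0,0],"rot":[0,0,0]},{"translation":[0,0,0],"rot":[0,0,0]}]'
```

```text
clock: 15.12
tcp_pos: [0.5273, 0.1196, 0.0264]
eef_rot: [0.707, 0.707, -0.0, -0.0]
force: [-0.6, 0.4, -0.8]
grip_width: 0.642
finger_force: 42.7
clock: 15.37
tcp_pos: [0.5274, 0.1198, 0.0255]
eef_rot: [0.707, 0.707, 0.0, -0.0]
force: [-0.4, -0.2, -1.8]
grip_width: 0.635
finger_force: 42.7
```

```bash
python3 -m inch '[{"translation":[0,0,-0.8],"rot":[0,0,0]},{"translation":[0,0,0],"rot":[0,0,0]},{"translation":[0,0,0],"rot":[0,0,0]}]'
python3 -m inch '[{"translation":[0,0,-0.4],"rot":[0,0,0]},{"translation":[0,0,0],"rot":[0,0,0]},{"translation":[0,0,0],"rot":[0,0,0]}]'
```

```text
clock: 15.62
tcp_pos: [0.5275, 0.1199, 0.0252]
eef_rot: [0.707, 0.707, 0.0, 0.0]
force: [-1.7, 0.2, 5.2]
grip_width: 0.638
finger_force: 43.3
clock: 15.87
tcp_pos: [0.5275, 0.1199, 0.0251]
eef_rot: [0.707, 0.707, 0.0, 0.0]
force: [-2.3, -0.3, 10.0]
grip_width: 0.641
finger_force: 44.1
```

Contact is made. I'll release, retreat straight up, then move clear and check.

```bash
python3 -m inch '[{"translation":[0,0,0.8],"rot":[0,0,0]},{"translation":[0,0,0],"rot":[0,0,0]},{"translation":[0,0,0],"rot":[0,0,0]},{"translation":[0,0,0],"rot":[0,0,0]},{"translation":[0,0,0],"rot":[0,0,0]}]' 66
python3 -m inch '[{"translation":[0,0,0],"rot":[0,0,0]},{"translation":[0,0,0],"rot":[0,0,0]},{"translation":[0,0,10],"rot":[0,0,0]},{"translation":[0,0,20],"rot":[0,0,0]},{"translation":[0,0,25],"rot":[0,0,0]}]' 80
python3 -m inch '[{"translation":[0,0,30],"rot":[0,0,0]},{"translation":[0,0,30],"rot":[0,0,0]},{"translation":[0,0,30],"rot":[0,0,0]},{"translation":[0,0,30],"rot":[0,0,0]},{"translation":[0,-20,0],"rot":[0,0,0]}]'
python3 -m inch '[{"translation":[0,-35,0],"rot":[0,0,0]},{"translation":[0,-35,0],"rot":[0,0,0]},{"translation":[0,-35,0],"rot":[0,0,0]},{"translation":[0,-35,0],"rot":[0,0,0]},{"translation":[0,-35,0],"rot":[0,0,0]}]'
python3 -m inch '[{"translation":[0,-35,0],"rot":[0,0,0]},{"translation":[0,-35,0],"rot":[0,0,0]},{"translation":[0,-20,0],"rot":[0,0,0]},{"translation":[0,0,0],"rot":[0,0,0]},{"translation":[0,0,0],"rot":[0,0,0]}]'
python3 - <<'E'
from h import *
grab('top','t5.png'); a=cv2.imread('pics/t5.png'); grab('scene','s5.png'); b=cv2.imread('pics/s5.png')
o=np.zeros((600,800,3),np.uint8)
o[:330,:456]=cv2.resize(a[155:260,120:265],(456,330),interpolation=cv2.INTER_CUBIC)
o[330:600,:360]=cv2.resize(b,(360,270),interpolation=cv2.INTER_AREA)
o[:300,458:798]=cv2.resize(b[130:250,280:430],(340,300),interpolation=cv2.INTER_CUBIC)
cv2.imwrite('pics/c5.png',cv2.convertScaleAbs(o,alpha=1.3))
E
```

```text
clock: 16.28
tcp_pos: [0.5274, 0.1197, 0.025]
eef_rot: [0.707, 0.707, -0.0, -0.0]
force: [0.4, -0.5, 0.2]
grip_width: 0.773
finger_force: 0.0
clock: 16.7
tcp_pos: [0.5264, 0.1195, 0.0801]
eef_rot: [0.707, 0.707, -0.001, -0.001]
force: [0.4, -0.1, 0.5]
grip_width: 0.939
finger_force: 0.0
clock: 17.12
tcp_pos: [0.5295, 0.1052, 0.207]
eef_rot: [0.705, 0.709, 0.005, 0.002]
force: [0.9, 0.4, -0.1]
grip_width: 0.933
finger_force: 0.0
clock: 17.53
tcp_pos: [0.527, -0.0768, 0.2011]
eef_rot: [0.707, 0.707, 0.0, 0.0]
force: [1.7, 0.1, -0.7]
grip_width: 0.935
finger_force: 0.0
clock: 17.95
tcp_pos: [0.527, -0.1664, 0.2005]
eef_rot: [0.708, 0.706, 0.0, -0.0]
force: [-0.3, 0.7, -0.3]
grip_width: 0.94
finger_force: 0.0
```

View pics/c5.png

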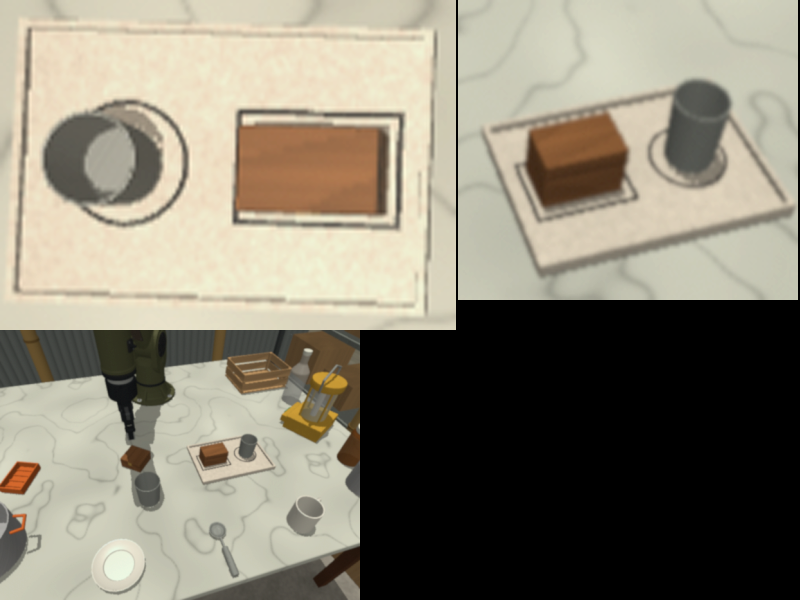

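The glass stands upright inside the circle, with gaps of about 10–15 mm. The box lies inside its rectangle and lined up with it, with gaps of about 7–8 mm, and the arm is clear. I'll hand in.

```bash
python3 -c "
from workcell import manip
print(manip.sign_off())"
```

```text
the job is handed in; nothing more can be done
None
```

The job is handed in at about 18 s: the small glass stands mouth up inside the circle and the oblong box sits lid up in the rectangle, lined up to about 1°; the judge's verdict was not shown.

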